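# Sort the spices into their tins and the garlic onto the plate

## Task

Please sort the things left out after cooking: stand each of the three spice jars upright in the square tin that has the colour of its cap (red in red, yellow in yellow, black in black), and put the garlic bulb in the middle of the white plate. Set the glass jars down gently instead of dropping them, knock none of them over, and leave the jam jar and the mug where they are.

Things in the scene. Friction and masses are not known exactly. Their poses are not given: they have to be found in the camera images.
- red_spice: glass spice jar with a red (small dark emblem on top) screw cap, standing upright, 44 mm diameter, 105 mm tall, round all the way up, the cap is the top 21 mm; origin at the centre of its underside, z up its axis; 0.08 to 0.16 kg
- yellow_spice: glass spice jar with a mustard-yellow (small green emblem on top) screw cap, standing upright, 42 mm diameter, 106 mm tall, round all the way up, the cap is the top 21 mm; origin at the centre of its underside, z up its axis; 0.08 to 0.16 kg
- black_spice: glass spice jar with a black (dark green emblem on top) screw cap, standing upright, 41 mm diameter, 105 mm tall, round all the way up, the cap is the top 21 mm; origin at the centre of its underside, z up its axis; 0.08 to 0.16 kg
- garlic: pale garlic bulb, rigid, about 60 mm across and 59 mm tall to the tip of its stalk, widest about 23 mm up, tapering above; origin at the centre of its underside, z up through the stalk; about 0.04 kg
- red_tin: square red enamelled tin, open at the top, fixed to the table: 80 x 80 mm outside, 68 x 68 mm inside, rim 39 mm above the table, inner floor (cork) about 6 mm above it; origin at the centre of its underside on the table, z up, x and y along its sides
- yellow_tin: square mustard-yellow enamelled tin, open at the top, fixed to the table: 80 x 80 mm outside, 68 x 68 mm inside, rim 39 mm above the table, inner floor (cork) about 6 mm above it; origin at the centre of its underside on the table, z up, x and y along its sides
- black_tin: square black enamelled tin, open at the top, fixed to the table: 80 x 80 mm outside, 68 x 68 mm inside, rim 39 mm above the table, inner floor (cork) about 6 mm above it; origin at the centre of its underside on the table, z up, x and y along its sides
- plate: loose white dinner plate with a blue line near the rim, 200 mm diameter, rim 20 mm high, flat middle about 140 mm across with its upper face about 8 mm above the table; origin at the centre of its underside, z up
- jam_jar: bystander: low jar of red jam with a white lid, loose, 64 mm diameter, 87 mm tall; origin at the centre of its underside
- mug: bystander: large pink and white mug, loose, 90 mm wide, 122 mm with its handle, 105 mm tall; origin under its middle, its handle points along its own -y

How it is judged:
By the outcome, as a careful person would: the job done as asked, in the order asked, and still so for the second after the job is handed in, with the robot touching nothing.
It also fails if it takes over 128 s, if anything falls off the work surface, if the arm or the gripper's body presses on something with over 40 N, if the wrist force passes 120 N, or if a joint passes its speed limit or range.

## Robot

A 7-joint arm with a two-finger parallel gripper is mounted at the origin on a cart in front of the work surface, level with it; the furniture and walls round the work are solid. World frame = base frame: x ahead of the robot, y to its left, z up, the work surface at z = 0. Lengths are in m, angles in rad, forces in N, time in s.
With the tool pointing down it reaches from about 0.35 to 0.9 m from the base axis. Payload 19.9 kg.
Tool frame: the origin (TCP) lies between the finger pads; the fingertips stand 19 mm ahead of it and the grasp point (between the pads) is the TCP; z points along the fingers, y is the line along which they close (so a half turn about z gives the same grasp; the last joint's range is limited). The gripper opens to 94 mm and grips with 3 to 60 N. Pads are 16 mm wide; open, the fingers measure 119 mm over their backs; the gripper's body (75 mm by 177 mm) begins 78 mm behind the grasp point.
Start: joints at [-1.234, 0.417, -0.01, 1.614, 0.005, 1.111, -0.053], TCP at [0.231, 0.581, 0.224] pointing down, gripper open.
Joint ranges: [-2.81, 2.81], [-0.39, 2.02], [-1.27, 1.25], [0.06, 2.57], [-1.19, 4.33], [0.19, 2], [-2.82, 2.82]. Speed limits (rad/s): [1.89, 1.89, 2.39, 2.39, 3.01, 3.01, 3.01].

## Interface

Orientations are given as a 3x3 rotation matrix whose columns are the frame's x, y, z axes.
In Python, from rig import robot gives the robot as it stands. Calls block until the motion is done:
- robot.move_ptp(position, orientation): joint-space move of the TCP to a pose.
- robot.move_linear(position, velocity=0.15, frame=None, threshold=None): straight line of the TCP; frame=None keeps the orientation; velocity is the mean speed in m/s. With threshold (N) it stops when the force on the tool has changed by that much, and returns True; else False.
- robot.goto_joints(angles): joint-space move.
- robot.gripper_to(opening): finger opening in m; the grip force is fixed at half the most; returns when the fingers have stopped.
- robot.pause(seconds).
- robot.ik(position, orientation): joint angles nearest the present ones, or None.
- robot.get_state(): the state.
- robot.grab_frame(name): name is "side" or "top"; returns the picture (384x512x3 uint8, red, green, blue); there is no depth.
- robot.camera_info(name): a dict with "fx", "fy", "cx", "cy" (pixels), "rvec" (rotation vector, rad) and "tvec" (3), from world to camera coordinates, as OpenCV has them. Camera axes: x right, y down, z forward; pixel columns grow to the right and rows downward; lengths in m; the calibration is good to about 2 mm. A picture is of the moment at which its call begins. camera_info takes no time and is no camera call.
A pose or a line that the arm cannot do raises robot.PlanningError and nothing moves.
- robot.sign_off(): hands the job in; it is judged then, once.
The state is a dict: "time": time; "qpos": joint angles; "joint_vel": joint speeds; "effort": joint torques, N m; "ee_pos": TCP position; "tool_rot": TCP orientation; "force": force on the tool from outside, world axes, zero at the start; "moment": the same for the moment, N m; "opening": finger opening in m; "grasp_force": force on a finger pad.
Only numpy, scipy, OpenCV 4.12 (cv2) and the standard library are available. Lean on these libraries where they do the work, as an engineer would, in place of code of your own. Each camera call takes 0.05 s, during which the arm holds its last target. There are 200 camera calls.

## Working session

There is one attempt and no reset: what is moved stays moved. The work goes in short steps, each a Python script; the robot and the scene stay as the last script left them, time stands still between calls to the robot, and variables do not carry over. Pictures are saved under pics/ and viewed, at most 14 in all, crops included, and the job is handed in when it is done.

```bash
mkdir -p pics; ls
python3 - <<'E'
from rig import robot
import cv2
for n in("side","top"):
    cv2.imwrite(f"pics/{n}0.png",robot.grab_frame(n)[:,:,::-1]); print(robot.camera_info(n))
s=robot.get_state();print(s['time'],s['tool_rot'],s['force'],s['opening'])
E
```

```text
pics
{'fx': 371.96133750625984, 'fy': 371.96133750625984, 'cx': 258.57299912523087, 'cy': 189.35784067205387, 'rvec': array([ 2.48744343, -0.2510598 ,  0.06338621]), 'tvec': array([-0.56016797,  0.10672672,  1.08259187])}
{'fx': 485.44391606882704, 'fy': 485.44391606882704, 'cx': 260.26211900929974, 'cy': 188.11309536072548, 'rvec': array([ 2.08156571, -2.14025508,  0.17774141]), 'tvec': array([0.0214051 , 0.56384144, 1.09705696])}
0.1 [[-9.29471664e-01  3.68893386e-01 -3.08145913e-04]
 [ 3.68893503e-01  9.29471096e-01 -1.03184802e-03]
 [-9.42291916e-05 -1.07274652e-03 -9.99999420e-01]] [ 0.65702303 -0.43287187 -0.48688186] 0.09417939947251783
```

View pics/top0.png

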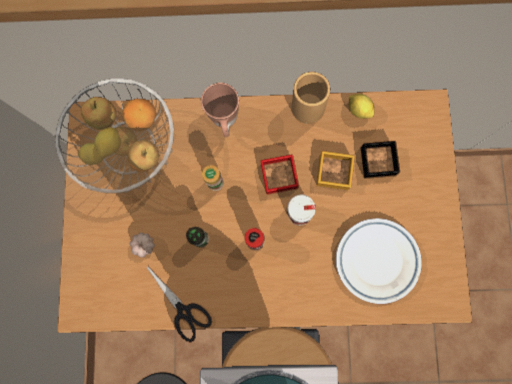

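View pics/side0.png

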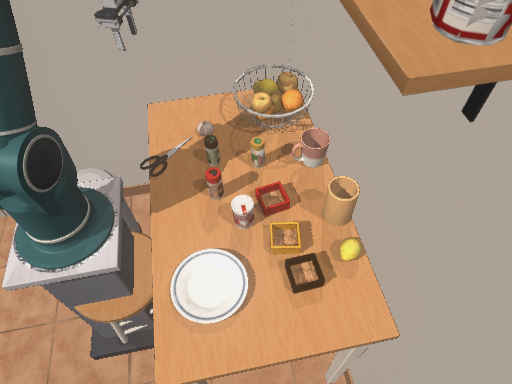

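The top view shows these positions:

| Item | Pixel position |
|---|---|
| Red cap | (255,238) |
| Black cap | (197,237) |
| Yellow cap | (211,175) |
| Red tin | (280,174) |
| Yellow tin | (336,170) |
| Black tin | (380,159) |
| Plate | (379,260) |
| Garlic | (142,246) |
| Jam lid | (301,209) |
| Mug | (220,103) |

The side view shows the same items: caps at (214,175), (211,143) and (257,144), garlic at (205,128), and the plate at (210,286).

```bash
cat > h.py <<'E'
import numpy as np, cv2
from rig import robot
def cam(n):
    c=robot.camera_info(n); K=np.array([[c['fx'],0,c['cx']],[0,c['fy'],c['cy']],[0,0,1]])
    R=cv2.Rodrigues(c['rvec'])[0]; return K,R,np.asarray(c['tvec'])
def ray(n,p):
    K,R,t=cam(n); d=R.T@np.linalg.inv(K)@np.array([p[0],p[1],1.]); return -R.T@t,d
def onplane(n,p,z):
    o,d=ray(n,p); return o+d*(z-o[2])/d[2]
def tri(p,q):
    P=[np.c_[K@R,K@t] for K,R,t in (cam("top"),cam("side"))]
    X=cv2.triangulatePoints(P[0],P[1],np.array(p,float).reshape(2,1),np.array(q,float).reshape(2,1)); return (X[:3]/X[3]).ravel()
def hsv(im): return cv2.cvtColor(im,cv2.COLOR_RGB2HSV)
RNG={'red':[((0,150,60),(5,255,255)),((172,150,60),(180,255,255))],'yellow':[((20,130,80),(32,255,255))],
 'black':[((0,0,0),(180,255,45))],'white':[((0,0,150),(180,60,255))],'garlic':[((0,0,110),(180,85,255))]}
def blob(im,col,c,r):
    "biggest contour of the colour within r px of c"
    h=hsv(im); m=sum(cv2.inRange(h,*x) for x in RNG[col])
    w=np.zeros_like(m); cv2.circle(w,c,r,255,-1); m=cv2.bitwise_and(m,w)
    m=cv2.morphologyEx(m,cv2.MORPH_CLOSE,np.ones((3,3),np.uint8))
    cs,_=cv2.findContours(m,cv2.RETR_EXTERNAL,cv2.CHAIN_APPROX_NONE)
    return cv2.convexHull(max(cs,key=cv2.contourArea))
E
python3 - <<'E'
from h import *
np.set_printoptions(precision=4,suppress=True)
T=robot.grab_frame("top");S=robot.grab_frame("side")
items=[('redj','red',(255,238),14,(214,175),11,.105),('yelj','yellow',(211,172),13,(257,142),11,.106),('blkj','black',(196,236),13,(211,143),11,.105),
('redt','red',(280,174),26,(273,198),22,.039),('yelt','yellow',(336,170),26,(285,237),22,.039),('blkt','black',(380,159),26,(304,273),24,.039),
('garlic','garlic',(142,246),16,(205,128),12,.025),('plate','white',(379,260),48,(210,286),46,.018)]
for n,col,c,r,c2,r2,z in items:
    out=[]
    for nm,im,cc,rr in(("top",T,c,r),("side",S,c2,r2)):
        k=blob(im,col,cc,rr); x,y,w,h=cv2.boundingRect(k); rc=cv2.minAreaRect(k)
        cen=np.array(rc[0]); W=onplane(nm,cen,z)
        box=np.array([onplane(nm,b,z)[:2] for b in cv2.boxPoints(rc)]); e=box[1]-box[0];f=box[2]-box[1]
        print(n,nm,(x,y,w,h),W[:2],'size',np.hypot(*e),np.hypot(*f),'ang',np.degrees(np.arctan2(e[1],e[0]))%90)
        out.append(cen); cv2.drawContours(im,[k],-1,(0,255,255),1)
    print('   tri',tri(*out))
for n,c in(('jam',(301,209)),('mug',(220,103))): print(n,onplane("top",c,.09))
a=cv2.resize(T[70:320,110:440],None,fx=2.4,fy=2.4,interpolation=cv2.INTER_CUBIC)
b=cv2.resize(S[90:330,140:370],None,fx=2.5,fy=2.5,interpolation=cv2.INTER_CUBIC)
cv2.imwrite('pics/t1.png',a[:,:,::-1]);cv2.imwrite('pics/s1.png',b[:,:,::-1])
E
```

```text
redj top (245, 228, 19, 20) [0.4431 0.0214] size 0.04016371130941762 0.042141443446653624 ang 88.38792432170699
redj side (206, 168, 15, 16) [0.4438 0.0127] size 0.04035350024902008 0.05469096357054767 ang 78.04755471834446
   tri [0.4439 0.0218 0.0941]
yelj top (214, 182, 1, 1) [0.5715 0.1095] size 0.0 0.0 ang 0.0
yelj side (255, 143, 1, 1) [0.5839 0.1113] size 0.0 0.0 ang 0.0
   tri [0.5762 0.1099 0.1055]
blkj top (187, 228, 18, 17) [0.4494 0.1513] size 0.03798251461387036 0.03452060846788183 ang 19.12033925563817Traceback (most recent call last):
  File "<stdin>", line 10, in <module>
  File "h.py", line 22, in blob
    return cv2.convexHull(max(cs,key=cv2.contourArea))
                          ~~~^^^^^^^^^^^^^^^^^^^^^^^^
ValueError: max() iterable argument is empty
```

Run:
```python
from h import *
T=robot.grab_frame("top");S=robot.grab_frame("side")
for n,im,p in(("top",T,[(211,172),(206,175),(216,172),(211,182),(230,190),(336,154),(320,170),(197,237),(197,230),(210,215),(142,246)]),("side",S,[(257,142),(253,140),(262,146),(211,143),(211,138),(205,148),(230,150),(275,235),(290,265),(205,128)])):
    print(n,[(q,hsv(im)[q[1],q[0]].tolist()) for q in p])
a=cv2.resize(T[70:320,110:440],None,fx=2.4,fy=2.4,interpolation=cv2.INTER_CUBIC)
b=cv2.resize(S[100:310,140:370],None,fx=2.8,fy=2.8,interpolation=cv2.INTER_CUBIC)
cv2.imwrite('pics/t1.png',a[:,:,::-1]);cv2.imwrite('pics/s1.png',b[:,:,::-1])
```

```text
top [((211, 172), [55, 73, 154]), ((206, 175), [58, 112, 109]), ((216, 172), [18, 160, 194]), ((211, 182), [19, 148, 165]), ((230, 190), [14, 138, 129]), ((336, 154), [19, 180, 225]), ((320, 170), [18, 182, 227]), ((197, 237), [19, 68, 41]), ((197, 230), [22, 62, 45]), ((210, 215), [15, 139, 197]), ((142, 246), [14, 76, 117])]
side [((257, 142), [55, 103, 129]), ((253, 140), [20, 147, 184]), ((262, 146), [18, 147, 118]), ((211, 143), [15, 105, 75]), ((211, 138), [16, 96, 77]), ((205, 148), [14, 96, 160]), ((230, 150), [13, 134, 154]), ((275, 235), [13, 125, 141]), ((290, 265), [13, 131, 84]), ((205, 128), [10, 52, 175])]
```

View pics/t1.png

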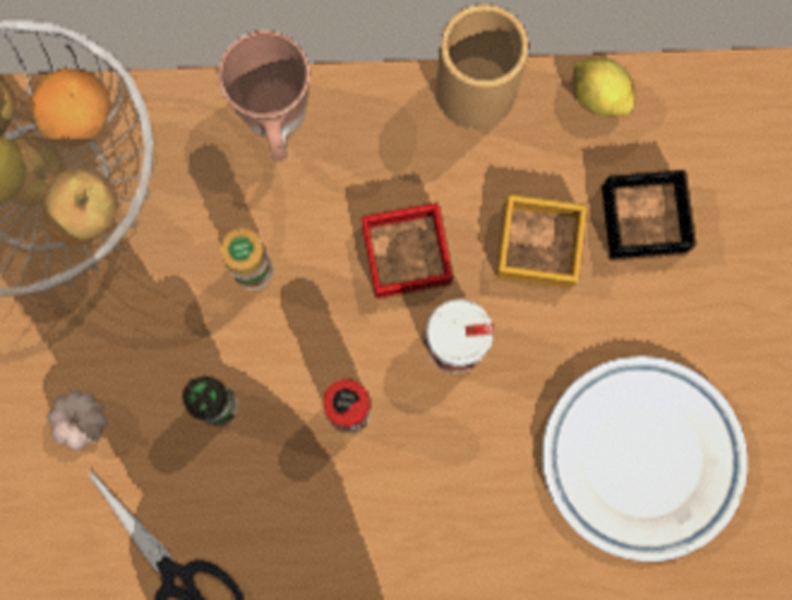

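View pics/s1.png

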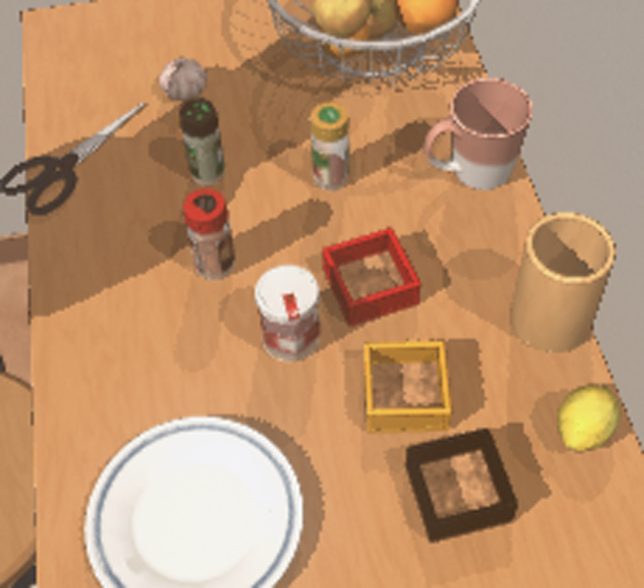

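The top crop shows cap tops at (255,238) red, (211,173) yellow and (197,236) black. The side crop shows the same caps at about (213.6,172.5), (258,141) and (211,140). All the tins are empty, and a tall holder stands behind the red and yellow tins. I'll retune the masks next.

```bash
sed -i "s/'yellow':\[.*\],$/'yellow':[((17,140,90),(32,255,255)),((40,60,60),(85,255,255))],/; s/(180,255,45)/(180,255,62)/" h.py
python3 - <<'E'
from h import *
np.set_printoptions(precision=4,suppress=True)
T=robot.grab_frame("top");S=robot.grab_frame("side")
items=[('redj','red',(255,238),13,(214,172),10,.105),('yelj','yellow',(211,173),11,(258,141),9,.106),('blkj','black',(197,236),12,(211,140),9,.105),
('redt','red',(280,174),26,(273,198),22,.039),('yelt','yellow',(336,170),26,(285,237),22,.039),('blkt','black',(380,159),26,(304,273),24,.039),
('garlic','garlic',(142,246),16,(205,128),12,.025),('plate','white',(379,260),48,(210,286),46,.018)]
for n,col,c,r,c2,r2,z in items:
    out=[]
    for nm,im,cc,rr in(("top",T,c,r),("side",S,c2,r2)):
      try:
        k=blob(im,col,cc,rr); rc=cv2.minAreaRect(k)
        cen=np.array(rc[0]); W=onplane(nm,cen,z)
        box=np.array([onplane(nm,b,z)[:2] for b in cv2.boxPoints(rc)]); e=box[1]-box[0];f=box[2]-box[1]
        print(n,nm,cen,W[:2],'size',np.round([np.hypot(*e),np.hypot(*f)],4),'ang %.1f'%(np.degrees(np.arctan2(e[1],e[0]))%90))
        out.append(cen); cv2.drawContours(im,[k],-1,(0,255,255),1)
      except ValueError: print(n,nm,'none')
    if len(out)==2: print('   tri',tri(*out))
for t,s in(((254.6,237.9),(213.6,172.5)),((211.2,173.3),(257.9,141)),((196.7,236.3),(211,140))): print('hand',tri(t,s))
for n,c,z in(('jam',(301.3,208.5),.087),('mug',(220,103),.105),('handle',(226,132),.06),('holder',(310.5,88),.13)): print(n,onplane("top",c,z))
a=cv2.resize(T[70:320,110:440],None,fx=2.4,fy=2.4,interpolation=cv2.INTER_CUBIC)
cv2.imwrite('pics/t2.png',a[:,:,::-1])
E
```

```text
redj top [254.  237.5] [0.4431 0.0214] size [0.0402 0.0421] ang 88.4
redj side [213. 175.] [0.444  0.0145] size [0.0404 0.0511] ang 78.0
   tri [0.4439 0.0217 0.0963]
yelj top [210.4138 173.9655] [0.5905 0.1175] size [0.0395 0.0414] ang 68.3
yelj side [257. 143.] [0.5898 0.1101] size [0.0368 0.05  ] ang 77.9
   tri [0.592  0.1186 0.0972]
blkj top [196.75 236.25] [0.4494 0.149 ] size [0.0378 0.0493] ang 71.5
blkj side none
redt top [279.1 173.8] [ 0.6009 -0.0403] size [0.0807 0.0853] ang 8.8
redt side [272.3 197.9] [ 0.6022 -0.052 ] size [0.0937 0.1012] ang 10.9
   tri [ 0.6048 -0.0407  0.0225]
yelt top [335.1876 170.0409] [ 0.606  -0.1757] size [0.0893 0.0835] ang 80.9
yelt side [285.  237.5] [ 0.6073 -0.1873] size [0.0833 0.0955] ang 78.2
   tri [ 0.6101 -0.1781  0.0218]
blkt top [379.4518 158.9207] [ 0.6302 -0.2837] size [0.0877 0.0851] ang 3.1
blkt side none
garlic top [141.1 244.3] [0.4415 0.295 ] size [0.0557 0.0539] ang 64.1
garlic side [204.75 127.75] [0.441  0.2957] size [0.0584 0.0674] ang 47.6
   tri [0.4413 0.2947 0.026 ]
plate top [378.25 260.75] [ 0.3879 -0.268 ] size [0.2011 0.1998] ang 42.7
plate side [208.5 286. ] [ 0.387  -0.2732] size [0.2098 0.1977] ang 78.3
   tri [ 0.3876 -0.2697  0.0103]
hand [0.4437 0.0203 0.1078]
hand [0.5924 0.1156 0.1078]
hand [0.4512 0.149  0.1079]
jam [ 0.5077 -0.0872  0.087 ]
mug [0.7608 0.0941 0.105 ]
handle [0.7037 0.0849 0.06  ]
holder [ 0.7802 -0.1172  0.13  ]
```

View pics/t2.png

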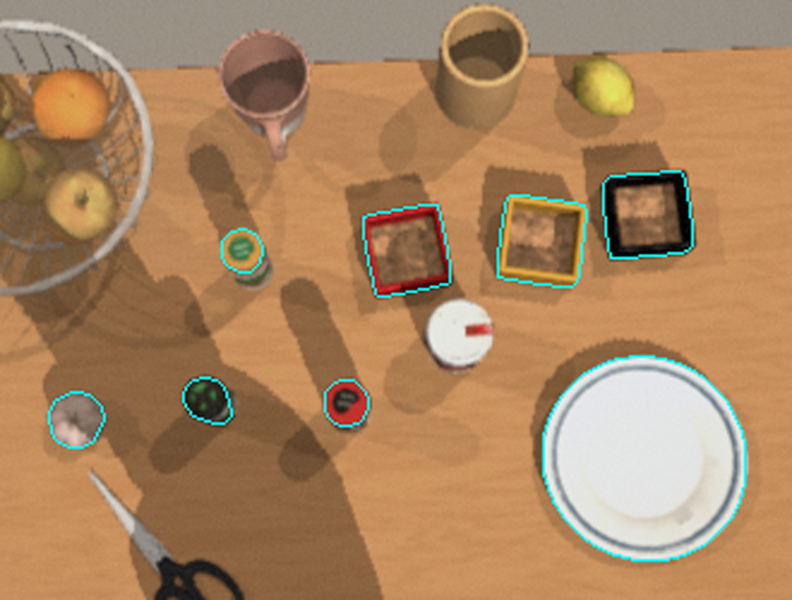

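All eight things are outlined correctly, their sizes agree with those given, and the two views agree to about 2 mm. I'll start with the red jar.

```bash
cat >> h.py <<'E'
def down(deg):
    best=None
    a=np.radians(deg); y=np.array([np.cos(a),np.sin(a),0]); z=np.array([0,0,-1.])
    return np.c_[np.cross(y,z),y,z]
def pick_R(p,deg):
    q0=np.array(robot.get_state()['qpos']); c=[]
    for d in(deg,deg+180):
        q=robot.ik(p,down(d))
        if q is not None: c.append((np.abs(np.array(q)-q0).max(),d))
    return down(min(c)[1])
def transfer(src,dst,deg_s,deg_d,grasp,floor,opening,hover=.25):
    s=[*src,hover]; robot.gripper_to(opening); robot.move_ptp(s,pick_R(s,deg_s))
    r=robot.move_linear([*src,grasp],.12,threshold=15)
    st=robot.get_state(); print('at',st['ee_pos'],'stopped',r)
    if r: return False
    robot.gripper_to(0.0); st=robot.get_state(); print('width',st['opening'],st['grasp_force'])
    robot.move_linear([*src,hover],.12)
    d=[*dst,hover]; R=pick_R(d,deg_d); robot.move_linear(d,.2,frame=R) if np.allclose(R,robot.get_state()['tool_rot'],atol=.1) else robot.move_ptp(d,R)
    st=robot.get_state(); print('carried',st['opening'],st['time'])
    robot.move_linear([*dst,grasp+floor+.012],.12); robot.pause(.2)
    r=robot.move_linear([*dst,grasp+floor-.006],.02,threshold=3)
    st=robot.get_state(); print('set at',st['ee_pos'],r,st['opening'],st['force'])
    if not r: return False
    robot.gripper_to(opening); robot.move_linear([*dst,hover],.12)
    print('t',robot.get_state()['time']); return True
E
python3 - <<'E'
from h import *
np.set_printoptions(precision=4,suppress=True)
transfer((.4438,.0212),(.602,-.0405),90,90,.075,.006,.078)
cv2.imwrite('pics/t3.png',robot.grab_frame("top")[60:330,100:440,::-1])
E
```

```text
at [0.4441 0.0212 0.0755] stopped False
width 0.04320569036723966 29.99266283295583
carried 0.04313984467514576 7.875
set at [ 0.602  -0.0402  0.0808] True 0.04348752288722389 [-1.1636  1.419   5.9163]
t 12.425
```

View pics/t3.png

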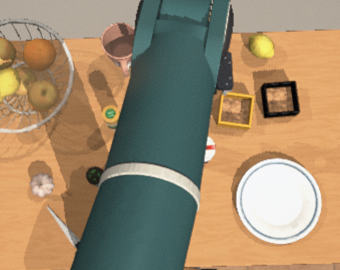

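The arm covers the red tin in this view, but set-down contact came at the expected height (0.0808). Yellow is next, then I'll check both from the side.

Run:
```python
from h import *
np.set_printoptions(precision=4,suppress=True)
transfer((.592,.117),(.608,-.177),-20,-10,.075,.006,.075)
for n in("top","side"): cv2.imwrite(f'pics/{n}4.png',robot.grab_frame(n)[:,:,::-1])
```

```text
at [0.5924 0.1171 0.0756] stopped False
width 0.040627676412737984 29.994973113830383
carried 0.04101172924877797 19.4667
set at [ 0.6078 -0.1769  0.0807] True 0.040547880356291054 [-1.3979 -0.2284  4.989 ]
t 24.025
```

View pics/side4.png

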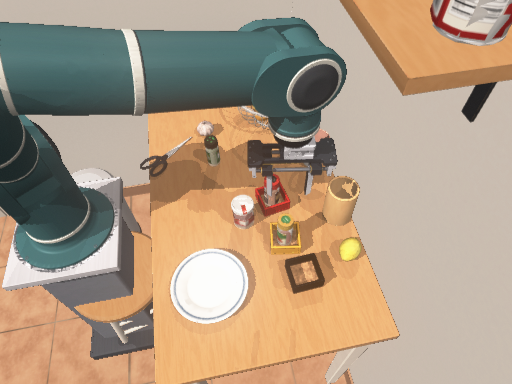

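The side view shows the red jar at (270,190) and the yellow jar at (286,230), both upright in their tins. The jam jar hasn't moved. Next are the black jar and the garlic.

Run:
```python
from h import *
np.set_printoptions(precision=4,suppress=True)
if transfer((.4505,.149),(.632,-.284),90,0,.075,.006,.075):
    transfer((.4413,.2949),(.3875,-.2685),60,60,.025,.008,.092)
robot.move_ptp([.231,.581,.26],pick_R([.231,.581,.26],68))
for n in("top","side"): cv2.imwrite(f'pics/{n}5.png',robot.grab_frame(n)[:,:,::-1])
```

```text
at [0.4508 0.149  0.0755] stopped False
width 0.039822197699203664 30.007059294730425
carried 0.04050263665147117 31.5417
set at [ 0.6323 -0.284   0.0809] True 0.040141580938332616 [ 1.4037 -0.2077  4.2023]
t 36.1083
at [0.4416 0.295  0.0254] stopped False
width 0.05545719122603638 29.966070195659995
carried 0.05571629354794972 46.4833
set at [ 0.3874 -0.2684  0.0329] True 0.055705848986046365 [ 1.2612  0.658  -1.0901]
t 51.85
```

View pics/top5.png

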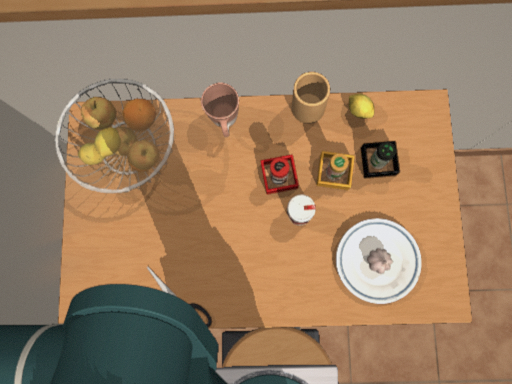

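View pics/side5.png

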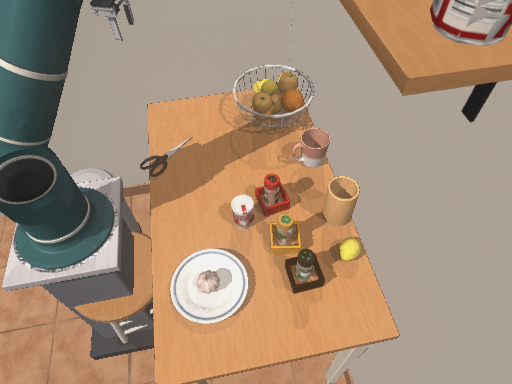

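In the top view, the three jars stand upright in the matching tins at (280,168), (338,163) and (386,152). The garlic is at the plate's centre (379,261), and the jam jar (301,209) and mug (220,103) haven't moved. The side view agrees, so I'm handing the job in.

```bash
python3 -c "
from rig import robot
print(robot.sign_off())"
```

```text
the job is handed in; nothing more can be done
None
```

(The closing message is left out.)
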